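# Reassemble the egg steamer: tier and lid over their keys

### The job

The egg steamer has been washed and stands about the worktop in three pieces: base, steaming tier and lid. Put it back together where the base stands: set the tier on the base with the notch in its skirt over the base's key, then the lid on the tier with its notch over the tier's key, each seated flat all the way down. Leave the base where it is, do not disturb the mug, salt and pepper behind, and let go of everything.

Things in the scene. Friction and masses are not known exactly. Their poses are not given: they have to be found in the camera images.
- steamer_base: Electric base, loose, 1.4 kg on rubber feet: white drum 160 mm across, black rotary switch low on its front. A flat shoulder (radius 70 to 80 mm) lies 48 mm above the underside; inside it a spigot 140 mm across (steel heating plate) rises 9 mm more, its edge bevelled. A key stands on the shoulder above the switch. Origin: centre of the underside; z up; key and switch lie along its own -x.
- base_key (a point): Foot of the base's key, a white lug on the shoulder: 14 mm wide, radial from 70 to 80 mm, 10 mm high, bevelled to 9 mm wide at its top. The point lies 75 mm from the base's axis along its -x, 48 mm above its underside.
- steamer_tier: Steaming tier, loose, 0.20 to 0.33 kg: bare steel ring pot 160 mm across, 64 mm high, open on top (132 mm inside), slotted floor. A black upright fin stands in its middle to carry it by: 44 mm long along x, 14 mm thick along y, 16 to 61 mm above the underside. Round rim lip 63 mm high. Origin: centre of the underside; z up; notch (below) and key (above it) lie along its own -x.
- tier_notch (a point): Middle of the notch, at the underside, 75 mm from the axis along the tier's -x. The tier's lowest 12 mm is a skirt (inner radius 73, outer 79 mm) that drops round the base's spigot with 3 mm clearance and rests on its shoulder; the notch, 20 mm wide, cuts through the full depth of the skirt.
- tier_key (a point): Foot of the tier's own key (14 mm wide, 10 mm high, bevelled like the base's), 75 mm from the axis along the tier's -x, 54 mm above its underside, directly above its notch. It stands on a shoulder (radius 70 to 80 mm) round the lip, which is 140 mm across and rises 9 mm above the shoulder.
- steamer_lid: Lid, loose, 0.16 to 0.26 kg: bare steel, 158 mm across, low dome 27 mm high, five small dark vents in the dome on the notch's side; the notch also cuts the brim and shows from above. On top a black upright fin handle: 50 mm long along x, 14 mm thick along y, from the dome to 58 mm above the underside. Origin: centre of the underside; z up; the notch lies along its own -x.
- lid_notch (a point): Middle of the notch in the lid's skirt, at the underside, 75 mm from the axis along the lid's -x. Skirt and notch are as on the tier (inner radius 73, outer 79 mm, 12 mm deep; notch 20 mm wide, full depth); the skirt drops round the tier's lip and rests on its shoulder.
- mug_end: Bystander: pale mug, 84 x 122 x 106 mm, standing at the back; origin at the centre of its underside. Further left stands the fixed fridge, taller than the arm works: front face at x = 0.33 m, right side at y = 0.45 m; pass in front of it when starting out from the left.
- salt_shaker: Bystander: glass salt shaker, 44 mm across, 90 mm high; origin at the centre of its underside.
- pepper_mill: Bystander: dark wooden pepper mill, 58 mm across, 160 mm high; origin at the centre of its underside.

How it is judged:
By the outcome, as a careful person would: the job done as asked, in the order asked, and still so for the second after the job is handed in, with the robot touching nothing.
It also fails if it takes over 72 s, if anything falls off the work surface, if the arm or the gripper's body presses on something with over 40 N, if the wrist force passes 120 N, or if a joint passes its speed limit or range.

### The arm

A 7-joint arm with a two-finger parallel gripper is mounted at the origin on a cart in front of the work surface, level with it; the furniture and walls round the work are solid. World frame = base frame: x ahead of the robot, y to its left, z up, the work surface at z = 0. Lengths are in mm, angles in rad, forces in N, time in s.
With the tool pointing down it reaches from about 425 to 950 mm from the base axis. Payload 16.7 kg.
Tool frame: the origin (TCP) lies between the finger pads; the fingertips stand 25 mm ahead of it and the grasp point (between the pads) lies 6 mm ahead of it (manip.nose_length is the distance from the TCP to the fingertips, in mm); z points along the fingers, y is the line along which they close (so a half turn about z gives the same grasp; the last joint's range is limited). The gripper opens to 94 mm and grips with 3 to 60 N. Pads are 16 mm wide; open, the fingers measure 119 mm over their backs; the gripper's body (75 mm by 177 mm) begins 78 mm behind the grasp point.
Start: joints at [-1.381, 0.426, 0.074, 1.606, -0.034, 1.111, -0.067], TCP at [224.344, 636.589, 230.467] pointing down, gripper open.
Joint ranges: [-2.85, 2.85], [-0.5, 2.14], [-1.23, 1.37], [0.21, 2.46], [-1.02, 4.16], [0.16, 2.05], [-2.73, 2.73]. Speed limits (rad/s): [1.89, 1.89, 2.39, 2.39, 3.01, 3.01, 3.01].

### API

Orientations are given as a unit quaternion [x, y, z, w].
In Python, from workcell import manip gives the robot as it stands.
- The arm moves only by the tool run_rows, called after ">>>" in YAML: its name, and indented under it one key for each argument. Schema: {"type":"object","properties":{"ticks":{"type":"object","properties":{"moves":{"type":"array","items":{"type":"array","items":{"type":"number"},"minItems":7,"maxItems":7},"minItems":1,"maxItems":12}},"additionalProperties":false,"required":["moves"]},"clamp_n":{"type":"number"},"only":{"type":"string"},"quiet":{"type":"boolean"},"lines":{"type":"string"}},"required":["ticks"],"additionalProperties":false}. ticks is an object whose key "moves" holds a list of rows, 1 to 12 of them, each of 7 numbers: a rotation vector rx, ry, rz in fractions of the full range, 1 being 2 rad, then dx, dy, dz in shares of the most that a row can go, 1 being 50 mm, then the opening from 0.0 (shut) to 1.0 (fully open); each row shifts and turns the commanded pose from where the row before left it, along the tool's axes as they then stand; what a row does not reach is not made up. A row lasts 1/10 s, in which the tool goes at most 50 mm and 0.15 rad, less where a joint would pass 70% of its speed; a pose out of reach is approached as far as the arm can. The fingers move at their own pace and stop on an object; clamp_n is the grip in N (left out, the last holds). Time passes only in rows, so rows that do not move let the fingers close. The tool returns the time, the measured TCP pose, the force, the opening and the grip force at its end. only (a regular expression) keeps the lines of the reply that match it, lines (a string "A,B") keeps lines A to B, and quiet returns only ok. A shift or turn number past 1, either way, is cut back to 1. Input that does not fit is refused with a message, and nothing moves.
- manip.observe(): the state, without advancing time (a new reading comes with each control period).
- manip.read_camera(name): name is "scene" or "top" or "wrist"; returns the picture (480x640x3 uint8, red, green, blue); there is no depth.
- manip.camera_model(name): a dict with "intrinsics" (3x3 intrinsics, pixels), "origin" and "attitude" of the camera in the world; the wrist camera has in their place "hand_eye" (4x4, takes a point from camera to tool coordinates, whose origin is the TCP and whose axes are the flange's). Camera axes: x right, y down, z forward; pixel columns grow to the right and rows downward; lengths in mm; the calibration is good to about 2 mm. A picture is of the moment at which its call begins: read the wrist's pose just before it. camera_model takes no time and is no camera call.
- manip.finish_job(): hands the job in; it is judged then, once.
The state is a dict: "time_s": time; "q": joint angles; "joint_velocities": joint speeds; "effort": joint torques, N m; "eef_pos": TCP position; "tool_rot": TCP orientation; "ft_force": force on the tool from outside, world axes, zero at the start; "wrist_torque": the same for the moment, N m; "finger_gap": opening from 0.0 (shut) to 1.0 (fully open); "grip_force": force on a finger pad.
Only numpy, scipy, OpenCV 4.12 (cv2) and the standard library are available. Lean on these libraries where they do the work, as an engineer would, in place of code of your own. Each camera call takes 0.05 s, during which the arm holds its last target. There are 200 camera calls.

## Working session

There is one attempt and no reset: what is moved stays moved. The work goes in short steps, Python scripts to look and compute and a tool call to move; the robot and the scene stay as the last step left them, time stands still between calls to the robot, and variables do not carry over. Pictures are saved under pics/ and viewed, at most 10 in all, crops included, and the job is handed in when it is done.

```bash
ls; mkdir -p pics; python3 - <<'E'
from workcell import manip
import cv2
for n in("scene","top"):
    cv2.imwrite(f"pics/{n}0.png",manip.read_camera(n)[:,:,::-1]); print(n,manip.camera_model(n))
print(manip.camera_model("wrist")); print(manip.observe())
E
```

```text
pics
workcell.py
scene {'intrinsics': array([[438.29804075,   0.        , 316.94211155],
       [  0.        , 438.29804075, 239.01764961],
       [  0.        ,   0.        ,   1.        ]]), 'origin': array([ 225.22020481, -150.76374456,  809.8990816 ]), 'attitude': array([ 0.85444887, -0.46295977,  0.10844188, -0.20934598])}
top {'intrinsics': array([[525.66366143,   0.        , 307.39718213],
       [  0.        , 525.66366143, 246.37259196],
       [  0.        ,   0.        ,   1.        ]]), 'origin': array([ 336.37970468,   83.9747956 , 1142.22253899]), 'attitude': array([-0.70037593,  0.70750317, -0.06346277,  0.06989485])}
{'intrinsics': array([[345.89429001,   0.        , 319.45355496],
       [  0.        , 345.89429001, 236.6333085 ],
       [  0.        ,   0.        ,   1.        ]]), 'hand_eye': array([[-4.54050807e-04, -9.71278736e-01, -2.37944135e-01,
         6.79933970e+01],
       [ 9.99999879e-01, -4.86234862e-04,  7.65676782e-05,
        -7.42270810e-01],
       [-1.90065291e-04, -2.37944072e-01,  9.71278839e-01,
        -1.53637198e+02],
       [ 0.00000000e+00,  0.00000000e+00,  0.00000000e+00,
         1.00000000e+00]])}
{'time_s': 0.1, 'q': array([-1.38146777,  0.42666566,  0.07385   ,  1.6065315 , -0.03409543,
        1.11080545, -0.06710087]), 'joint_velocities': array([-9.47321211e-05, -1.90182825e-03,  1.34635661e-03, -2.57879610e-03,
       -1.08015206e-03, -5.88820671e-04,  4.14757638e-04]), 'effort': array([ 9.00267914e-03, -9.37460446e+01,  3.67705777e+00, -4.55044699e+01,
       -4.86773718e-02,  1.65164913e-02,  2.54721130e-05]), 'eef_pos': array([224.26045932, 636.26990463, 229.8531448 ]), 'tool_rot': array([ 1.68618508e-01,  9.85681220e-01, -5.72711506e-04, -5.57626474e-05]), 'ft_force': array([0.12194118, 0.11785167, 0.64379675]), 'wrist_torque': array([ 0.03177233, -0.01321902, -0.02478263]), 'grip_force': 0.0, 'finger_gap': 0.9996189216134818}
```

View pics/top0.png

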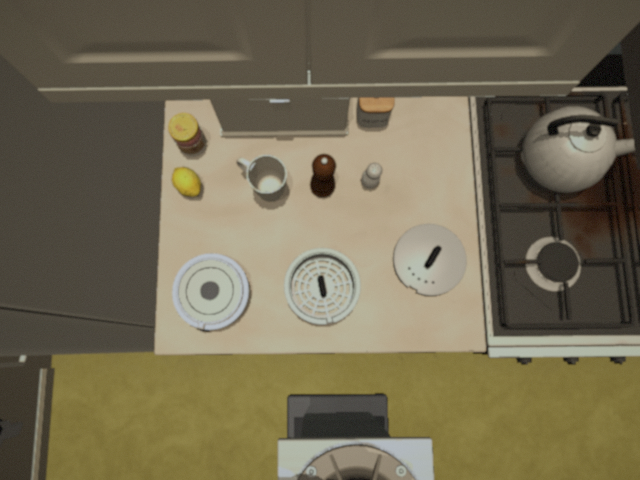

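View pics/scene0.png

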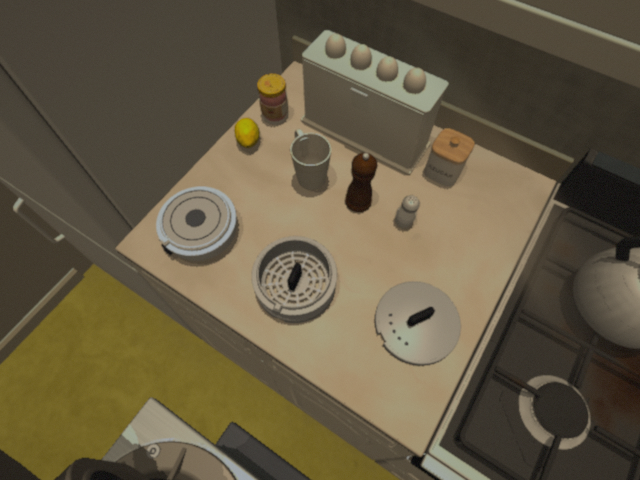

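Top view: base at about (210,291) with key at (203,325), tier at (322,287) with key near (327,320), and lid at (430,260) with vents at lower left. The scene view agrees. I'll enlarge all three.

```bash
python3 - <<'E'
import cv2,numpy as np
im=cv2.imread("pics/top0.png"); s=cv2.imread("pics/scene0.png")
c=lambda im,x,y:cv2.resize(im[y:y+100,x:x+100],(260,260),interpolation=cv2.INTER_CUBIC)
a=np.hstack([c(im,160,242),c(im,272,237),c(im,380,210)]);b=np.hstack([c(s,148,175),c(s,245,230),c(s,368,273)])
cv2.imwrite("pics/crops.png",np.vstack([a,b]))
E
```

```text
(no output)
```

View pics/crops.png

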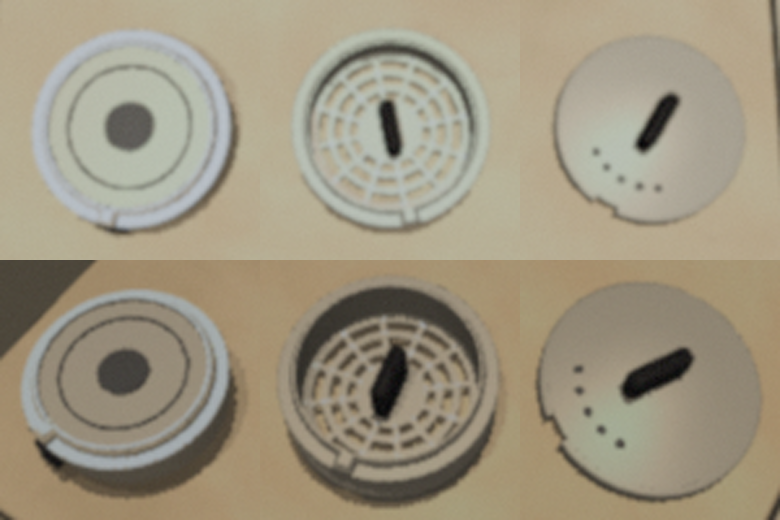

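Crops: base disc centre (210,290.5), key (202.3,326.2). Tier fin ends (320.5,276.6) and (325.1,295.8), key (329.3,320.5). Lid fin ends (438.5,248.5) and (426.9,266.9), notch (413.5,289.6).

```bash
cat > h.py <<'E'
from workcell import manip
import numpy as np
from scipy.spatial.transform import Rotation as R
def cam(n,st=None):
    m=manip.camera_model(n)
    if n!="wrist": return m["intrinsics"],np.array(m["origin"]),R.from_quat(m["attitude"]).as_matrix()
    A=R.from_quat(st["tool_rot"]).as_matrix();H=m["hand_eye"]
    return m["intrinsics"],np.array(st["eef_pos"])+A@H[:3,3],A@H[:3,:3]
def ray(c,u,v,z):
    K,o,A=c; d=A@np.linalg.solve(K,[u,v,1.]); return o+d*(z-o[2])/d[2]
def proj(c,P):
    K,o,A=c; p=(np.atleast_2d(P)-o)@A@K.T; return p[:,:2]/p[:,2:]
E
python3 - <<'E'
from h import *
t=cam("top")
def a(p,q): d=q-p; return np.degrees(np.arctan2(d[1],d[0])).round(1)
b=ray(t,210,290.5,57);bk=ray(t,202.3,326.2,58);print("base",b,a(bk,b),np.hypot(*(b-bk)[:2]))
f,g=ray(t,320.5,276.6,58),ray(t,325.1,295.8,58);k=ray(t,329.3,320.5,62);print("tier",(f+g)/2,a(g,f),a(k,(f+g)/2),np.hypot(*(k-(f+g)/2)[:2]))
f,g=ray(t,438.5,248.5,56),ray(t,426.9,266.9,56);k=ray(t,413.5,289.6,12);print("lid",(f+g)/2,a(g,f),a(k,(f+g)/2),np.hypot(*(k-(f+g)/2)[:2]))
print(R.from_quat(manip.observe()["tool_rot"]).as_matrix().round(3))
for n,z in(("mug",(268,185)),("salt",(372,182)),("pep",(322,190))): print(n,ray(t,*z,0))
s=cam("scene"); c=lambda x,y,i,j:(x/2.6+i,y/2.6+j)
print(ray(s,*c(123,112,148,175),57), ray(s,*c(391,378-260,-100+245,230),58),ray(s,*c(657,372-260,-200+368,273),56))
E
```

```text
base [453.0087441  295.64929521  57.        ] -10.6 74.38995059985713
tier [459.4971233   61.83291709  58.        ] 12.6 9.7 71.7884655152048
lid [ 517.12515201 -168.78817513   56.        ] -34.2 -29.3 70.92169889359198
[[-0.943  0.332 -0.   ]
 [ 0.332  0.943 -0.001]
 [-0.    -0.001 -1.   ]]
mug [697.26293397 181.320558     0.        ]
salt [701.42874089 -54.12051238   0.        ]
pep [684.00040436  59.23870654   0.        ]
[454.03625828 295.63183576  57.        ] [460.85796862  58.92076765  58.        ] [ 518.36373615 -170.72394388   56.        ]
```

Units first: shifts go in shares of 50 mm and turns go in shares of 2 rad. So -37.5 mm is -0.75, -25 mm is -0.5.

>>> run_rows:
  ticks: {"moves":[[0, 0, 0, -0.28, -0.75, 0, 0.6], [0, 0, 0, -0.28, -0.75, 0, 0.6], [0, 0, 0, -0.28, -0.75, 0, 0.6], [0, 0, 0, -0.28, -0.75, 0, 0.6], [0, 0, 0, -0.28, -0.75, 0, 0.6], [0, 0, 0, -0.28, -0.75, 0, 0.6], [0, 0, 0, -0.5, -0.42, 0, 0.6], [0, 0, 0, -0.5, -0.42, 0, 0.6]]}
  clamp_n: 25

```text
time_s: 0.9
eef_pos: [262.0, 338.8, 230.5]
tool_rot: [0.168, 0.986, 0.0, -0.0]
ft_force: [1.5, 0.2, -0.7]
finger_gap: 0.6
grip_force: 0.0
```

Scaled: -34 mm is -0.68, -1 mm is -0.02.

>>> run_rows:
  ticks: {"moves":[[0, 0, 0, -0.68, -0.02, 0, 0.6], [0, 0, 0, -0.68, -0.02, 0, 0.6], [0, 0, 0, -0.68, -0.02, 0, 0.6], [0, 0, 0, -0.68, -0.02, 0, 0.6], [0, 0, 0, 0, 0, 0, 0.6], [0, 0, 0, 0, 0, 0, 0.6], [0, 0, 0, 0, 0, 0, 0.6]]}

```text
time_s: 1.6
eef_pos: [388.1, 291.5, 230.3]
tool_rot: [0.168, 0.986, -0.0, -0.0]
ft_force: [-0.3, 0.4, -0.5]
finger_gap: 0.599
grip_force: 0.0
```

```bash
python3 - <<'E'
from h import *; import cv2,json
s=manip.observe();im=manip.read_camera("wrist")[:,:,::-1]
cv2.imwrite("pics/w1.png",im);json.dump({k:np.array(s[k]).tolist() for k in("eef_pos","tool_rot")},open("w1.json","w"))
print(proj(cam("wrist",s),[453,295.6,57]))
E
```

```text
[[345.4977723  282.86086102]]
```

View pics/w1.png

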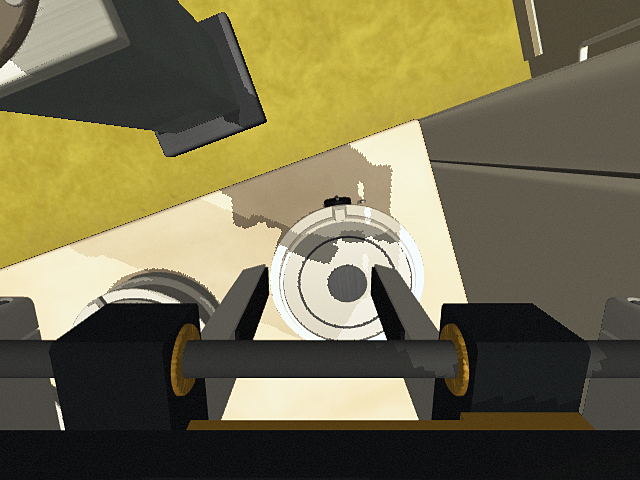

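Wrist view: the base's dark disc centre is at about (347,284) and its key at (341,212), above the black switch at (338,202). Next I look at the tier.

Scaled: -33 mm is -0.66, -21 mm is -0.42, -0.13 rad is -0.065.

>>> run_rows:
  ticks: {"moves":[[0, 0, 0, -0.42, -0.66, 0, 0.6], [0, 0, 0, -0.42, -0.66, 0, 0.6], [0, 0, 0, -0.42, -0.66, 0, 0.6], [0, 0, 0, -0.42, -0.66, 0, 0.6], [0, 0, 0, -0.42, -0.66, 0, 0.6], [0, 0, 0, -0.42, -0.66, 0, 0.6], [0, 0, -0.065, 0, 0, 0, 0.6], [0, 0, -0.065, 0, 0, 0, 0.6], [0, 0, -0.065, 0, 0, 0, 0.6], [0, 0, -0.065, 0, 0, 0, 0.6], [0, 0, 0, 0, 0, 0, 0.6], [0, 0, 0, 0, 0, 0, 0.6]]}

```text
time_s: 2.85
eef_pos: [441.7, 63.1, 230.5]
tool_rot: [-0.089, 0.996, 0.0, 0.0]
ft_force: [-0.1, -0.0, 1.0]
finger_gap: 0.598
grip_force: 0.0
```

```bash
python3 - <<'E'
from h import *; import cv2,json
s=manip.observe();im=manip.read_camera("wrist")[:,:,::-1]
cv2.imwrite("pics/w2.png",im);json.dump({k:np.array(s[k]).tolist() for k in("eef_pos","tool_rot")},open("w2.json","w"))
b=cv2.imread("pics/w1.png")[195:345,265:430]
u,v=proj(cam("wrist",s),[460,61,58])[0];print(u,v);u,v=int(u)-100,int(v)-90
print(u,v)
c=lambda x:cv2.resize(x,None,fx=400/x.shape[1],fy=400/x.shape[1],interpolation=cv2.INTER_CUBIC)
x,y=c(b),c(im[v:v+180,u:u+200]);h=min(len(x),len(y))
cv2.imwrite("pics/c2.png",np.hstack([x[:h],y[:h]]));print(x.shape,y.shape)
E
```

```text
314.95012693010926 242.7655598138249
214 152
(364, 400, 3) (360, 400, 3)
```

View pics/c2.png

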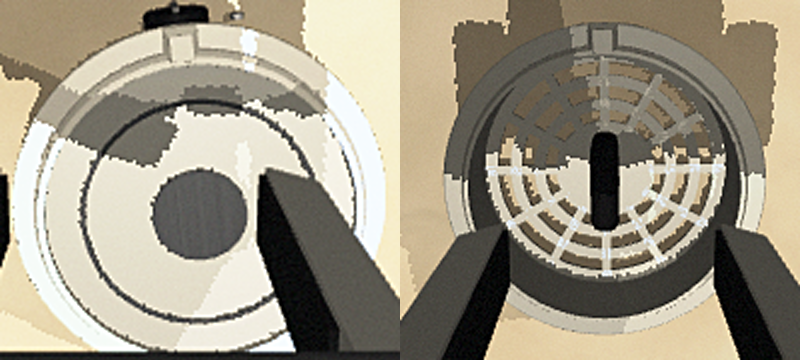

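Left crop: base disc centre at (199.5,215), key at (180.5,43). Right crop: tier fin along (604.5,132) to (605,231), key at (603,38), outer ring spanning 443 to 766. The tool is nearly aligned with the tier.

```bash
python3 - <<'E'
from h import *; import json
def a(p,q): d=q-p; return np.degrees(np.arctan2(d[1],d[0])).round(2)
w1=json.load(open("w1.json"));w2=json.load(open("w2.json"))
c1,c2=cam("wrist",w1),cam("wrist",w2)
L=lambda x,y,z:ray(c1,265+x/2.424-.3,195+y/2.424-.3,z)
Q=lambda x,y,z:ray(c2,214+(x-400)/2-.25,152+y/2-.25,z)
b=L(199.5,215,57);k=L(180.5,43,54);print("base",b,a(k,b),np.hypot(*(b-k)[:2]))
f=Q(605,231,61);g=Q(604.5,134,61);k=Q(603,38,60)
print("tier",(f+g)/2,np.hypot(*(f-g)[:2]),a(g,f),a(k,(f+g)/2),np.hypot(*((f+g)/2-k)[:2]))
print("ring",(Q(443,177,54)+Q(766,177,54))/2, (Q(604,22,54)+Q(604,335,54))/2)
T=R.from_quat(manip.observe()["tool_rot"]).as_matrix();print(T.round(4),np.degrees(np.arctan2(T[1,0],T[0,0])))
m=(f+g)/2; m[2]=46
print("tool delta to grasp(TCP z 52)",T.T@(np.r_[m[:2],52]-manip.observe()["eef_pos"]))
# refine base centre from key/edge in two cams
print(proj(cam("top"),b))
E
```

```text
base [453.55268918 296.73858026  57.        ] -12.49 72.27527191910515
tier [459.65536628  62.13239134  61.        ] 48.48891707675783 10.33 10.72 69.048727266266
ring [458.34097126  61.71173643  54.        ] [463.51464539  62.37245385  54.        ]
[[-9.842e-01 -1.772e-01  0.000e+00]
 [-1.772e-01  9.842e-01  2.000e-04]
 [-0.000e+00  2.000e-04 -1.000e+00]] -169.79278409830448
tool delta to grasp(TCP z 52) [-17.46523808  -4.10407135 178.52418206]
[[209.48205225 290.24349188]]
```

Scaled: 40 mm is 0.8, -19.2 mm is -0.384.

>>> run_rows:
  ticks: {"moves":[[0, 0, 0, -0.384, -0.084, 0.6, 0.6], [0, 0, 0, 0, 0, 0.8, 0.6], [0, 0, 0, 0, 0, 0.8, 0.6], [0, 0, 0, 0, 0, 0.8, 0.6], [0, 0, 0, 0, 0, 0.4, 0.6], [0, 0, 0, 0, 0, 0.16, 0.6], [0, 0, 0, 0, 0, 0, 0.6], [0, 0, 0, 0, 0, 0, 0.0], [0, 0, 0, 0, 0, 0, 0.0], [0, 0, 0, 0, 0, 0, 0.0], [0, 0, 0, 0, 0, 0, 0.0], [0, 0, 0, 0, 0, 0, 0.0]]}
  clamp_n: 30

```text
time_s: 4.1
eef_pos: [461.7, 62.1, 52.8]
tool_rot: [-0.09, 0.996, 0.0, 0.0]
ft_force: [-0.6, -0.0, 0.3]
finger_gap: 0.208
grip_force: 0.0
```

>>> run_rows:
  ticks: {"moves":[[0, 0, 0, 0, 0, 0, 0], [0, 0, 0, 0, 0, 0, 0], [0, 0, 0, 0, 0, -0.08, 0], [0, 0, 0, 0, 0, -0.12, 0], [0, 0, 0, 0, 0, 0, 0], [0, 0, 0, 0, 0, 0, 0]]}

```text
time_s: 4.7
eef_pos: [461.6, 62.0, 62.7]
tool_rot: [-0.09, 0.996, 0.0, 0.0]
ft_force: [0.1, 0.1, -3.1]
finger_gap: 0.147
grip_force: 30.0
```

```bash
python3 - <<'E'
from h import *; import cv2,json
s=manip.observe();im=manip.read_camera("wrist")[:,:,::-1]
cv2.imwrite("pics/w3.png",im);json.dump({k:np.array(s[k]).tolist() for k in("eef_pos","tool_rot")},open("w3.json","w"))
E
```

```text
(no output)
```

View pics/w3.png

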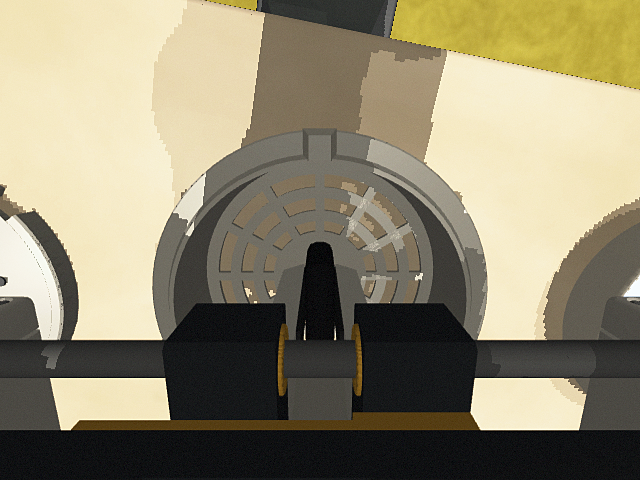

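Tier is gripped and lifted (gap 13.8 mm, about 3 N). Its key spans (304–336, 128–160), centred on column 319.5, so yaw is aligned. I'll solve its offset along the fin.

```bash
python3 - <<'E'
from h import *; import json
w=json.load(open("w3.json"));c=cam("wrist",w);T=R.from_quat(w["tool_rot"]).as_matrix()
p0=np.array(w["eef_pos"])
th=np.linspace(-np.pi,np.pi,721)
for d in(-3,0,3):
    o=p0+T@[d,0,0];o[2]=10  # underside
    def P(r,t,z): return proj(c,o+np.stack([*(T[:2,0:2]@np.array([r*np.cos(t),r*np.sin(t)])),0*t+z],1))
    ring=P(80,th,54);lip=P(70,th,63);key=P(80,np.array([0.]),64);kf=P(70,np.array([0.]),63)
    i=ring[:,1].argmin();print(d,"ringtop",ring[i],"ringx",ring[:,0].min(),ring[:,0].max(),"liptop",lip[:,1].min(),"keytop",key,kf)
E
```

```text
-3 ringtop [321.67580883 130.98150193] ringx 152.6056634296043 490.43140390315506 liptop 155.56653850712541 keytop [[321.83550364 129.50079891]] [[321.78935342 155.56653851]]
0 ringtop [321.6835145  123.51767829] ringx 151.8665454898179 491.1829832670755 liptop 147.88751177983187 keytop [[321.84460507 121.49392721]] [[321.79799706 147.88751178]]
3 ringtop [321.69129648 115.97994618] ringx 151.12087594899396 491.94129688525044 liptop 140.12894462130257 keytop [[321.85380313 113.40205389]] [[321.80673024 140.12894462]]
```

```bash
python3 - <<'E'
from h import *; import json
th=np.linspace(-np.pi,np.pi,721)
C=np.stack([np.cos(th),np.sin(th)],1)
for f,o,z in(("w1.json",(453.5,296.3),48),("w2.json",(462,62.4),54),("w2.json",(464,62.4),54)):
    c=cam("wrist",json.load(open(f)))
    p=proj(c,np.c_[C*80+o,0*th+z]);print(f,o,"top",p[:,1].min(),"bot",p[:,1].max(),"x",p[:,0].min(),p[:,0].max())
print("obs w1 top",195+22/2.424,"x",265+14/2.424,265+385/2.424,"; w2 top",152+11,"bot",152+335/2,"x",214+21.5,214+183)
for z in(48,48):
    c=cam("top");p=proj(c,np.c_[C*80+(453.5,296.3),0*th+48]);print("topcam",p.min(0),p.max(0))
    p=proj(c,np.c_[C*80+(464,62.4),0*th+54]);print("topcam tier",p.min(0),p.max(0))
print("obs base",160+33/2.6,242+30/2.6,160+232/2.6,242+230/2.6,"tier",272+31/2.6,237+29/2.6,272+229/2.6,237+230/2.6)
E
```

```text
w1.json (453.5, 296.3) top 203.15295210217266 bot 349.58557291874274 x 268.31843558687365 423.6736593681494
w2.json (462, 62.4) top 161.04086837556017 bot 318.0172645960212 x 234.926052734145 397.13485069576933
w2.json (464, 62.4) top 163.19708205172063 bot 319.74247094482496 x 234.68382829695304 396.67000371034555
obs w1 top 204.07590759075907 x 270.77557755775575 423.8283828382838 ; w2 top 163 bot 319.5 x 235.5 397
topcam [172.29171859 253.02691767] [248.77097085 329.46190844]
topcam tier [283.9802318  246.42405863] [360.98325748 323.08761513]
topcam [172.29171859 253.02691767] [248.77097085 329.46190844]
topcam tier [283.9802318  246.42405863] [360.98325748 323.08761513]
obs base 172.69230769230768 253.53846153846155 249.23076923076923 330.46153846153845 tier 283.9230769230769 248.15384615384616 360.0769230769231 325.46153846153845
```

Scaled: 35 mm is 0.7, -30 mm is -0.6.

>>> run_rows:
  ticks: {"moves":[[0, 0, 0, 0, 0, -0.3, 0], [0, 0, 0, 0, 0, -0.6, 0], [0, 0, 0, 0, 0, -0.5, 0], [0, 0, 0, -0.044, 0.262, 0, 0], [0, 0, 0, -0.08, 0.6, 0, 0], [0, 0, 0, -0.1, 0.7, 0, 0], [0, 0, 0, -0.1, 0.7, 0, 0], [0, 0, 0, -0.1, 0.7, 0, 0], [0, 0, 0, -0.1, 0.7, 0, 0], [0, 0, 0, -0.08, 0.6, 0, 0], [0, 0, 0, -0.04, 0.4, 0, 0]]}
  clamp_n: 45

```text
time_s: 5.85
eef_pos: [450.0, 299.8, 131.2]
tool_rot: [-0.092, 0.996, -0.0, -0.001]
ft_force: [1.0, 0.4, -3.3]
finger_gap: 0.143
grip_force: 45.0
```

>>> run_rows:
  ticks: {"moves":[[0, 0, 0.0645, 0, 0, 0, 0], [0, 0, 0.0645, 0, 0, 0, 0], [0, 0, 0.0645, 0, 0, 0, 0], [0, 0, 0, 0, 0, 0, 0], [0, 0, 0, 0, 0, 0, 0], [0, 0, 0, 0, 0, 0, 0]]}

```text
time_s: 6.45
eef_pos: [451.1, 297.0, 132.2]
tool_rot: [0.101, 0.995, -0.0, -0.0]
ft_force: [0.0, 0.0, -3.8]
finger_gap: 0.148
grip_force: 45.0
```

```bash
python3 - <<'E'
from h import *
s=manip.observe();T=R.from_quat(s["tool_rot"]).as_matrix()
print(s["eef_pos"],np.degrees(np.arctan2(T[1,0],T[0,0])),T.T@(np.array([452,297.2,133])-s["eef_pos"]),T.round(4)[:,:2])
E
```

```text
[451.12607058 296.9749196  132.20920564] 168.38405869272577 [-0.81052607  0.39620243 -0.79110091] [[-9.795e-01  2.014e-01]
 [ 2.014e-01  9.795e-01]
 [ 2.000e-04 -3.000e-04]]
```

Scaled: 10 mm is 0.2, 2 mm is 0.04, 0.007 rad is 0.0035.

>>> run_rows:
  ticks: {"moves":[[0, 0, 0.0035, -0.016, 0.008, 0.2, 0], [0, 0, 0, 0, 0, 0.2, 0], [0, 0, 0, 0, 0, 0, 0], [0, 0, 0, 0, 0, 0.04, 0], [0, 0, 0, 0, 0, 0.04, 0], [0, 0, 0, 0, 0, 0, 0]]}
  clamp_n: 45

```text
time_s: 7.05
eef_pos: [452.1, 297.2, 108.3]
tool_rot: [0.106, 0.994, -0.0, -0.0]
ft_force: [-0.3, 0.4, -1.6]
finger_gap: 0.149
grip_force: 45.0
```

>>> run_rows:
  ticks: {"moves":[[0, 0, 0, 0, 0, 0.04, 0], [0, 0, 0, 0, 0, 0.04, 0], [0, 0, 0, 0, 0, 0, 0], [0, 0, 0, 0, 0, 0, 0]]}

```text
time_s: 7.45
eef_pos: [452.1, 297.2, 104.5]
tool_rot: [0.106, 0.994, -0.0, -0.0]
ft_force: [1.0, 0.1, -3.1]
finger_gap: 0.144
grip_force: 45.0
```

Scaled: 2 mm is 0.04, 1 mm is 0.02.

>>> run_rows:
  ticks: {"moves":[[0, 0, 0, 0, 0, 0.04, 0], [0, 0, 0, 0, 0, 0.02, 0], [0, 0, 0, 0, 0, 0.02, 0], [0, 0, 0, 0, 0, 0, 0], [0, 0, 0, 0, 0, 0, 0]]}
  clamp_n: 45

```text
time_s: 7.95
eef_pos: [452.1, 297.2, 100.7]
tool_rot: [0.106, 0.994, 0.0, -0.0]
ft_force: [-2.6, -2.0, 5.8]
finger_gap: 0.146
grip_force: 45.0
```

>>> run_rows:
  ticks: {"moves":[[0, 0, 0, 0, 0, 0.02, 0], [0, 0, 0, 0, 0, 0, 0], [0, 0, 0, 0, 0, 0, 0]]}

```text
time_s: 8.25
eef_pos: [452.1, 297.2, 100.6]
tool_rot: [0.106, 0.994, 0.0, -0.0]
ft_force: [-9.2, -5.5, 28.7]
finger_gap: 0.148
grip_force: 45.0
```

Seated at the expected height. I ease off, release and rise, then take one look.

Scaled: -1.3 mm is -0.026.

>>> run_rows:
  ticks: {"moves":[[0, 0, 0, 0, 0, -0.026, 0], [0, 0, 0, 0, 0, 0, 0], [0, 0, 0, 0, 0, 0, 0.5], [0, 0, 0, 0, 0, 0, 0.5], [0, 0, 0, 0, 0, 0, 0.5], [0, 0, 0, 0, 0, 0, 0.5], [0, 0, 0, 0, 0, 0, 0.5], [0, 0, 0, 0, 0, 0, 0.5]]}
  clamp_n: 45

```text
time_s: 9.05
eef_pos: [452.1, 297.3, 100.8]
tool_rot: [0.106, 0.994, -0.0, -0.0]
ft_force: [-0.1, -0.7, -0.5]
finger_gap: 0.5
grip_force: 0.0
```

>>> run_rows:
  ticks: {"moves":[[0, 0, 0, 0, 0, -0.2, 0.5], [0, 0, 0, 0, 0, -0.6, 0.5], [0, 0, 0, 0, 0, -0.8, 0.5], [0, 0, 0, 0, 0, -0.8, 0.5], [0, 0, 0, 0.2, 0, -0.4, 0.5], [0, 0, 0, 0, 0, 0, 0.5], [0, 0, 0, 0, 0, 0, 0.5], [0, 0, 0, 0, 0, 0, 0.5]]}
  clamp_n: 45

```text
time_s: 9.85
eef_pos: [442.1, 299.0, 240.0]
tool_rot: [0.106, 0.994, -0.001, -0.0]
ft_force: [-0.2, -0.2, -0.2]
finger_gap: 0.502
grip_force: 0.0
```

```bash
python3 - <<'E'
from h import *; import cv2,json
s=manip.observe();im=manip.read_camera("wrist")[:,:,::-1]
cv2.imwrite("pics/w4.png",im);json.dump({k:np.array(s[k]).tolist() for k in("eef_pos","tool_rot")},open("w4.json","w"))
E
```

```text
(no output)
```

View pics/w4.png

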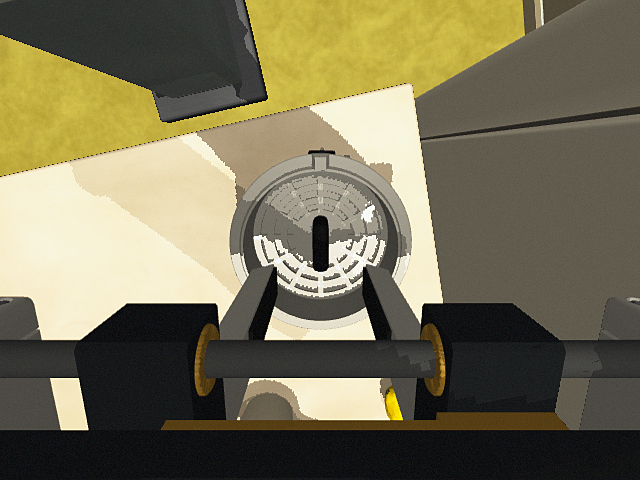

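Tier sits on the base with its key (320,160) directly above the switch (321,152), fin centred. Now to the lid.

Scaled: -39.2 mm is -0.784, -12.7 mm is -0.254.

>>> run_rows:
  ticks: {"moves":[[0, 0, 0, -0.254, -0.784, 0, 0.5], [0, 0, 0, -0.254, -0.784, 0, 0.5], [0, 0, 0, -0.254, -0.784, 0, 0.5], [0, 0, 0, -0.254, -0.784, 0, 0.5], [0, 0, 0, -0.254, -0.784, 0, 0.5], [0, 0, 0, -0.254, -0.784, 0, 0.5], [0, 0, 0, -0.254, -0.784, 0, 0.5], [0, 0, 0, -0.254, -0.784, 0, 0.5], [0, 0, 0, -0.254, -0.784, 0, 0.5], [0, 0, 0, -0.254, -0.784, 0, 0.5], [0, 0, 0, -0.254, -0.784, 0, 0.5]]}
  clamp_n: 30

```text
time_s: 11.0
eef_pos: [487.4, -153.4, 240.2]
tool_rot: [0.106, 0.994, -0.0, -0.0]
ft_force: [1.1, 0.4, 0.8]
finger_gap: 0.497
grip_force: 0.0
```

>>> run_rows:
  ticks: {"moves":[[0, 0, 0.055, 0, 0, 0, 0.5], [0, 0, 0.055, 0, 0, 0, 0.5], [0, 0, 0.05, 0, 0, 0, 0.5], [0, 0, 0, 0, 0, 0, 0.5], [0, 0, 0, 0, 0, 0, 0.5], [0, 0, 0, 0, 0, 0, 0.5]]}
  clamp_n: 30

```text
time_s: 11.6
eef_pos: [487.7, -151.6, 240.6]
tool_rot: [0.262, 0.965, -0.0, -0.0]
ft_force: [-0.4, 0.3, 0.5]
finger_gap: 0.5
grip_force: 0.0
```

```bash
python3 - <<'E'
from h import *; import cv2,json
s=manip.observe();im=manip.read_camera("wrist")[:,:,::-1]
cv2.imwrite("pics/w5.png",im);json.dump({k:np.array(s[k]).tolist() for k in("eef_pos","tool_rot")},open("w5.json","w"))
c=im[120:345,210:430];cv2.imwrite("pics/c5.png",cv2.resize(c,None,fx=2.5,fy=2.5,interpolation=cv2.INTER_CUBIC))
E
```

```text
(no output)
```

View pics/c5.png

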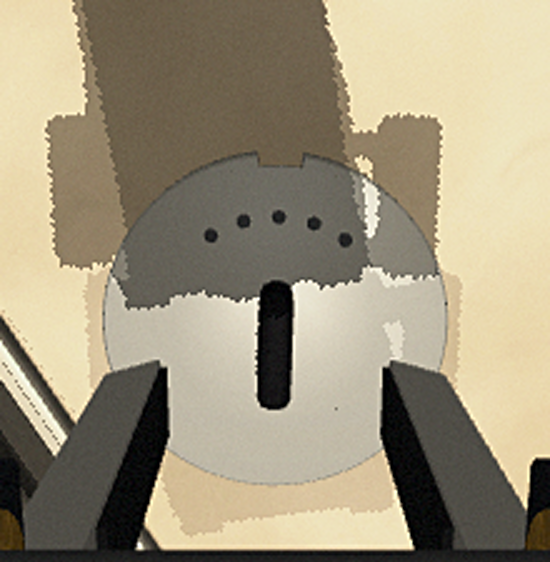

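Lid crop: fin ends (275,281) and (273.5,410), notch mid (281,160), rim x 104 to 447 and y 152 to 486.

```bash
python3 - <<'E'
from h import *; import json
w=json.load(open("w5.json"));c=cam("wrist",w);T=R.from_quat(w["tool_rot"]).as_matrix()
Q=lambda x,y,z:ray(c,210+x/2.5-.3,120+y/2.5-.3,z)
def a(p,q): d=q-p; return np.degrees(np.arctan2(d[1],d[0])).round(2)
f=Q(273.5,410,58);g=Q(275,281,58);n=Q(281,160,12);v=(Q(211,236,20)+Q(345,240,20))/2
d=(f-g)/np.linalg.norm(f-g);print("fin len",np.linalg.norm(f-g),"mid",(f+g)/2,"ctr from far end",f-25*d)
rx=(Q(104,319,12)+Q(447,319,12))/2
th=np.linspace(-np.pi,np.pi,721);p=lambda o:proj(c,np.c_[np.c_[np.cos(th),np.sin(th)]*79+o,0*th+12])
o=np.array((f-25*d)[:2])
from scipy.optimize import least_squares
ob=[210+104/2.5-.3,120+152/2.5-.3,210+447/2.5-.3,120+486/2.5-.3]
r=least_squares(lambda o:np.r_[p(o).min(0),p(o).max(0)]-ob,o);print("rim ctr",r.x,r.fun)
print("yaw fin",a(g,f),"notch",a(n,np.r_[r.x,0]),"vents",a(v,np.r_[r.x,0]),"tool",np.degrees(np.arctan2(-T[1,0],-T[0,0])))
print(T.T@(np.r_[r.x,58]-w["eef_pos"]), T.T@(np.r_[(f-25*d)[:2],58]-w["eef_pos"]))
# tier check
w=json.load(open("w4.json"));c=cam("wrist",w)
p=lambda o:proj(c,np.c_[np.c_[np.cos(th),np.sin(th)]*80+o,0*th+102]);o=np.array([454,297.])
print("tier pred",p(o).min(0),p(o).max(0))
E
```

```text
fin len 54.81864608300028 mid [ 519.43266228 -170.98152393   58.        ] ctr from far end [ 521.49679631 -172.22417763   58.        ]
rim ctr [ 523.83745455 -172.91518602] [-0.24255071  0.47013784  0.24248797 -0.54178985]
yaw fin -31.05 notch -32.21 vents -31.88 tool -30.383375296939555
[-4.20164671e+01 -7.57528738e-02  1.82563698e+02] [-39.64777325  -0.66351318 182.56464175]
tier pred [229.20325466 151.91573299] [412.61834022 329.24102421]
```

Scaled: -42 mm is -0.84, 40 mm is 0.8, 0.02 rad is 0.01.

>>> run_rows:
  ticks: {"moves":[[0, 0, 0, -0.84, -0.004, 0, 0.5], [0, 0, 0.01, 0, 0, 0.8, 0.5], [0, 0, 0, 0, 0, 0.8, 0.5], [0, 0, 0, 0, 0, 0.8, 0.5], [0, 0, 0, 0, 0, 0.8, 0.5], [0, 0, 0, 0, 0, 0.32, 0.5], [0, 0, 0, 0, 0, 0.152, 0.5], [0, 0, 0, 0, 0, 0, 0.5], [0, 0, 0, 0, 0, 0, 0], [0, 0, 0, 0, 0, 0, 0], [0, 0, 0, 0, 0, 0, 0], [0, 0, 0, 0, 0, 0, 0]]}
  clamp_n: 30

```text
time_s: 12.85
eef_pos: [524.2, -173.0, 57.8]
tool_rot: [0.273, 0.962, 0.0, 0.0]
ft_force: [-0.1, -1.3, -0.9]
finger_gap: 0.195
grip_force: 0.0
```

>>> run_rows:
  ticks: {"moves":[[0, 0, 0, 0, 0, 0, 0], [0, 0, 0, 0, 0, 0, 0], [0, 0, 0, 0, 0, 0, 0]]}
  clamp_n: 45

```text
time_s: 13.15
eef_pos: [524.2, -173.0, 57.6]
tool_rot: [0.273, 0.962, 0.0, 0.0]
ft_force: [-0.9, 2.2, 9.5]
finger_gap: 0.149
grip_force: 45.0
```

>>> run_rows:
  ticks: {"moves":[[0, 0, 0, 0, 0, -0.08, 0], [0, 0, 0, 0, 0, -0.12, 0], [0, 0, 0, 0, 0, 0, 0], [0, 0, 0, 0, 0, 0, 0], [0, 0, 0, 0, 0, 0, 0]]}

```text
time_s: 13.65
eef_pos: [523.8, -173.1, 67.1]
tool_rot: [0.273, 0.962, -0.0, -0.0]
ft_force: [0.1, -0.8, -2.0]
finger_gap: 0.148
grip_force: 45.0
```

```bash
python3 - <<'E'
from h import *; import cv2,json
s=manip.observe();im=manip.read_camera("wrist")[:,:,::-1]
cv2.imwrite("pics/w6.png",im);json.dump({k:np.array(s[k]).tolist() for k in("eef_pos","tool_rot")},open("w6.json","w"))
E
```

```text
(no output)
```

View pics/w6.png

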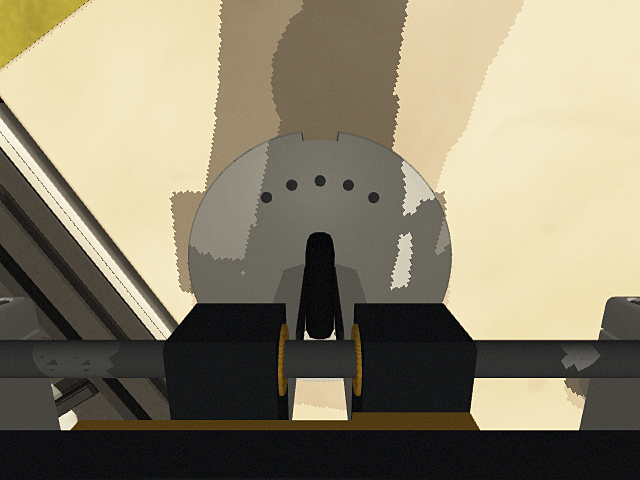

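Lid is gripped and lifted. Notch is centred at (320,135), rim x 189 to 452, rim top about row 132: aligned with the tool.

```bash
python3 - <<'E'
from h import *; import json
w=json.load(open("w6.json"));c=cam("wrist",w);T=R.from_quat(w["tool_rot"]).as_matrix();p0=np.array(w["eef_pos"])
th=np.linspace(-np.pi,np.pi,721)
for d in(-2,0,2):
    o=(p0+T@[d,0,0])[:2]; p=proj(c,np.c_[np.c_[np.cos(th),np.sin(th)]*79+o,0*th+9.5+12]);print(d,p.min(0),p.max(0)[0])
print(T[:,:2].round(4))
print("dw",T.T@(np.r_[454.4,296.8,0]-p0))
E
```

```text
-2 [189.86053694 134.8960105 ] 450.9665066829506
0 [189.56262672 131.12242985] 451.2657024363453
2 [189.26335065 127.33000016] 451.5662695476261
[[-8.511e-01  5.250e-01]
 [ 5.250e-01  8.511e-01]
 [ 1.000e-04 -1.000e-04]]
dw [305.74073496 363.45933807  67.11095294]
```

Scaled: -40 mm is -0.8, -30 mm is -0.6.

>>> run_rows:
  ticks: {"moves":[[0, 0, 0, 0, 0, -0.3, 0], [0, 0, 0, 0, 0, -0.6, 0], [0, 0, 0, 0, 0, -0.8, 0], [0, 0, 0, 0, 0, -0.8, 0], [0, 0, 0, 0.22, 0.26, 0, 0], [0, 0, 0, 0.4, 0.48, 0, 0], [0, 0, 0, 0.5, 0.6, 0, 0], [0, 0, 0, 0.5, 0.6, 0, 0], [0, 0, 0, 0.5, 0.6, 0, 0], [0, 0, 0, 0.5, 0.6, 0, 0], [0, 0, 0, 0.5, 0.6, 0, 0], [0, 0, 0, 0.5, 0.6, 0, 0]]}
  clamp_n: 45

```text
time_s: 14.9
eef_pos: [483.4, 107.9, 193.1]
tool_rot: [0.273, 0.962, 0.0, 0.0]
ft_force: [1.0, -0.0, -1.1]
finger_gap: 0.147
grip_force: 45.0
```

>>> run_rows:
  ticks: {"moves":[[0, 0, 0, 0.5, 0.6, 0, 0], [0, 0, 0, 0.5, 0.6, 0, 0], [0, 0, 0, 0.5, 0.6, 0, 0], [0, 0, 0, 0.5, 0.56, 0, 0], [0, 0, 0, 0.3, 0.34, 0, 0], [0, 0, -0.0568, 0.204, 0.226, 0, 0], [0, 0, -0.0568, 0, 0, 0, 0], [0, 0, -0.0568, 0, 0, 0, 0], [0, 0, 0, 0, 0, 0, 0], [0, 0, 0, 0, 0, 0, 0], [0, 0, 0, 0, 0, 0, 0]]}

```text
time_s: 16.0
eef_pos: [454.2, 296.6, 192.5]
tool_rot: [0.107, 0.994, 0.0, 0.0]
ft_force: [0.8, -0.2, -2.1]
finger_gap: 0.149
grip_force: 45.0
```

```bash
python3 - <<'E'
from h import *
s=manip.observe();T=R.from_quat(s["tool_rot"]).as_matrix()
print(s["eef_pos"],np.degrees(np.arctan2(-T[1,0],-T[0,0])),T.T@(np.array([453.9,296.9,173.6])-s["eef_pos"]))
E
```

```text
[454.15958472 296.64648002 192.46890714] -12.33309307913002 [ 0.30947381  0.19084008 18.8688929 ]
```

Scaled: 10 mm is 0.2, 9 mm is 0.18, -0.002 rad is -0.001.

>>> run_rows:
  ticks: {"moves":[[0, 0, -0.001, 0.006, 0.004, 0.2, 0], [0, 0, 0, 0, 0, 0.18, 0], [0, 0, 0, 0, 0, 0, 0], [0, 0, 0, 0, 0, 0.04, 0], [0, 0, 0, 0, 0, 0.04, 0], [0, 0, 0, 0, 0, 0, 0]]}
  clamp_n: 45

```text
time_s: 16.6
eef_pos: [453.8, 297.1, 169.0]
tool_rot: [0.105, 0.994, -0.0, -0.0]
ft_force: [0.1, 0.3, -1.9]
finger_gap: 0.147
grip_force: 45.0
```

>>> run_rows:
  ticks: {"moves":[[0, 0, 0, 0, 0, 0.04, 0], [0, 0, 0, 0, 0, 0.04, 0], [0, 0, 0, 0, 0, 0.04, 0], [0, 0, 0, 0, 0, 0, 0], [0, 0, 0, 0, 0, 0, 0]]}

```text
time_s: 17.1
eef_pos: [453.8, 297.1, 163.1]
tool_rot: [0.105, 0.994, -0.0, -0.0]
ft_force: [0.2, 0.0, -1.3]
finger_gap: 0.145
grip_force: 45.0
```

Scaled: 2 mm is 0.04, 1 mm is 0.02.

>>> run_rows:
  ticks: {"moves":[[0, 0, 0, 0, 0, 0.04, 0], [0, 0, 0, 0, 0, 0.02, 0], [0, 0, 0, 0, 0, 0.014, 0], [0, 0, 0, 0, 0, 0, 0], [0, 0, 0, 0, 0, 0, 0]]}
  clamp_n: 45

```text
time_s: 17.6
eef_pos: [453.8, 297.1, 159.6]
tool_rot: [0.105, 0.994, 0.0, -0.0]
ft_force: [-2.6, -0.3, 3.7]
finger_gap: 0.146
grip_force: 45.0
```

>>> run_rows:
  ticks: {"moves":[[0, 0, 0, 0, 0, 0.012, 0], [0, 0, 0, 0, 0, 0, 0], [0, 0, 0, 0, 0, 0, 0]]}

```text
time_s: 17.9
eef_pos: [453.9, 297.1, 159.6]
tool_rot: [0.105, 0.994, 0.0, -0.0]
ft_force: [-6.2, -3.6, 18.0]
finger_gap: 0.143
grip_force: 45.0
```

Seated at 159.6, as computed. I release, retreat and check.

Scaled: -0.9 mm is -0.018.

>>> run_rows:
  ticks: {"moves":[[0, 0, 0, 0, 0, -0.018, 0], [0, 0, 0, 0, 0, 0, 0], [0, 0, 0, 0, 0, 0, 0.5], [0, 0, 0, 0, 0, 0, 0.5], [0, 0, 0, 0, 0, 0, 0.5], [0, 0, 0, 0, 0, 0, 0.5], [0, 0, 0, 0, 0, 0, 0.5], [0, 0, 0, 0, 0, 0, 0.5]]}

```text
time_s: 18.7
eef_pos: [453.8, 297.1, 159.8]
tool_rot: [0.105, 0.994, -0.0, -0.0]
ft_force: [0.1, 0.2, -0.4]
finger_gap: 0.504
grip_force: 0.0
```

>>> run_rows:
  ticks: {"moves":[[0, 0, 0, 0, 0, -0.2, 0.5], [0, 0, 0, 0, 0, -0.6, 0.5], [0, 0, 0, 0, 0, -0.8, 0.5], [0, 0, 0, 0, -0.8, -0.2, 0.5], [0, 0, 0, 0, -0.8, 0, 0.5], [0, 0, 0, 0, -0.8, 0, 0.5], [0, 0, 0, 0, -0.8, 0, 0.5], [0, 0, 0, 0, -0.8, 0, 0.5], [0, 0, 0, 0, -0.8, 0, 0.5], [0, 0, 0, 0, 0, 0, 0.5], [0, 0, 0, 0, 0, 0, 0.5]]}

```text
time_s: 19.8
eef_pos: [403.9, 62.1, 250.4]
tool_rot: [0.106, 0.994, 0.001, 0.0]
ft_force: [0.4, 0.7, 0.3]
finger_gap: 0.499
grip_force: 0.0
```

```bash
python3 - <<'E'
from h import *; import cv2
a=manip.read_camera("scene")[:,:,::-1];b=manip.read_camera("top")[:,:,::-1]
r=lambda x:cv2.resize(x,(400,400),interpolation=cv2.INTER_CUBIC)
cv2.imwrite("pics/end.png",np.hstack([r(a[110:290,130:310]),r(b[130:350,150:370])]))
E
```

```text
(no output)
```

View pics/end.png

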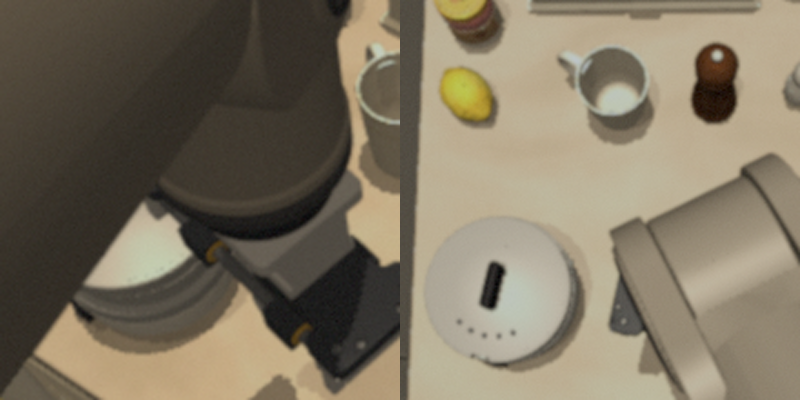

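The right half shows the lid level on the stack at (500,290), its notch at (487,357) above the switch. Mug, mill and shaker have not moved, and the robot is clear of everything.

```bash
python3 -c "
from workcell import manip
print(manip.finish_job())"
```

```text
the job is handed in; nothing more can be done
None
```

The egg steamer is back together on its base, with the tier and then the lid each seated to the computed height and notches over keys; nothing else was moved, and I released everything and handed the job in at about 20 s.

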